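Set the rivet and file the profile sample in its drawer

TASK

On the short white profile sample one push rivet's centre pin still stands up: first push it down flush. Then pull the drawer with the bar handle well open (at least 120 mm), lay the sample rivets up, flat and lengthways in its empty left bay (left as the robot sees it), let go without dropping it, and push the drawer fully shut again. Leave the knob drawer shut and everything else where it stands.

Things in the scene. Friction and masses are not known exactly. Their poses are not given: they have to be found in the camera images.
- sample: short piece of white plastic profile, a bar 100 (its x) x 32 (its y) x 30 mm high (its z up), 0.11 to 0.23 kg, lying loose on the bench in front of the knob case. Origin: centre of its underside. On its top are two black push rivets with collars 20 mm across and 3 mm high, 34 mm from the middle: the one at its -x end is already set flush, the one at its +x end has its centre pin standing up
- pin_top (a point): centre of the top of the standing rivet pin (10 mm across, black), 41.5 mm above the sample's underside when fully up; it moves down with the pin and is 33.5 mm above the underside (0.5 mm over the collar) when fully home; axes as the sample's
- pin (a joint): rivet pin travel in m: 0 fully up, 0.008 fully home (flush). Stiff, takes about 5 N, and stays where it is left
- bar_case: fixed grey one-drawer instrument case, 220 deep (its x) x 210 wide (its y) x 85 mm high, fixed to the bench, its front facing its own -x, towards the robot. Origin: centre of its underside on the bench. It stands left or right of the other case. Its drawer, the one to open, has a bar handle; drawer front 12 mm thick standing before the case, its top 78 mm above the bench
- bar_case_drawer_handle (a point): middle of the horizontal steel bar handle of that drawer: bar 10 mm thick and 90 mm long along its y, held by a post at each end, centre 40 mm in front of the drawer front and 55 mm above the bench; moves with the drawer; axes as the case's (drawer opens to -x)
- bar_case_drawer (a joint): opening of the bar-handle drawer in m: 0 shut, 0.14 fully open (stop); starts shut or a little ajar; slides with about 2 N friction and stays where it is left
- bay (a point): centre of the floor of the empty left bay (the +y side, left as the robot sees it) inside the bar-handle drawer, 16 mm above the bench; bay 165 mm long (x) by 98 mm wide (y), walls to 40 mm above its floor, the drawer front to 62 mm above it; moves with the drawer; axes as the case's. With the drawer fully open the front 138 mm of the bay (x from -82 to +55 mm) is clear of the case top. The right bay, beyond a 4 mm divider, holds steel gauge blocks
- knob_case: second grey case of the same size and make beside the first, its drawer with a round knob (26 mm across, reaching 36 mm from the drawer front, 55 mm above the bench). Origin and axes as for the first
- knob_case_drawer (a joint): opening of the knob drawer in m, 0 shut: to be left shut
- v_block: bystander: steel vee block 50 x 60 x 51 mm high standing on the bar case's top. Origin: centre of its underside
- tape: bystander: yellow tape measure 40 (x) x 75 (y) x 56 mm high, on the bench between the robot and the bar-handle drawer, clear of the drawer's travel. Origin: centre of its underside
- offcut: bystander: longer plain white profile without rivets, 32 (x) x 125 (y) x 30 mm high, on the bench between the robot and the sample. Origin: centre of its underside
- cleaner: bystander: slim upright white squeeze bottle of cleaner with a pointed spout, 36 mm across, 190 mm high, easily knocked over, standing on the bench midway between the two drawers' paths, in the straight way from the sample to the bar-handle drawer. Origin: centre of its underside
Mind the look-alikes: they are no part of the job. Leave any purple or red look-alike of the sample alone.

How it is judged:
By the outcome, as a careful person would: the job done as asked, in the order asked, and still so for the second after the job is handed in, with the robot touching nothing.
It also fails if it takes over 72 s, if anything falls off the work surface, if the arm or the gripper's body presses on something with over 40 N, if the wrist force passes 120 N, or if a joint passes its speed limit or range.

ROBOT

A 7-joint arm with a two-finger parallel gripper is mounted at the origin on the work surface. World frame = base frame: x ahead of the robot, y to its left, z up, the work surface at z = 0. Lengths are in m, angles in rad, forces in N, time in s.
With the tool pointing down it reaches from about 0.4 to 0.875 m from the base axis. Payload 19.3 kg.
Tool frame: the origin (TCP) lies on the centre line of the jaws, within the pads' length; the fingertips stand 14 mm ahead of it and the grasp point (between the pads) lies 5 mm behind it; y points along the fingers, x is the direction in which the jaws open and shut, and the axes are right-handed (so a half turn about y gives the same grasp; the last joint's range is limited). The gripper opens to 85 mm and grips with 20 to 120 N. Pads are 22 mm wide; open, the fingers measure 114 mm over their backs; the gripper's body (76 mm by 85 mm) begins 54 mm behind the grasp point. The pads swing forward as they close: fully open they stand 13 mm farther back than shut.
Start: joints at [1.133, 0.521, -0.036, 1.599, 0.021, 1.021, -0.113], TCP at [0.225, -0.583, 0.245] pointing down, gripper open.
Joint ranges: [-2.91, 2.91], [-0.3, 2.13], [-1.5, 1.42], [0.17, 2.43], [-1.26, 4.41], [0.16, 1.93], [-2.52, 2.52]. Speed limits (rad/s): [1.89, 1.89, 2.39, 2.39, 3.01, 3.01, 3.01].

INTERFACE

Orientations are given as [roll, pitch, yaw] about the fixed x, y, z axes, in that order (R = Rz(yaw) Ry(pitch) Rx(roll)).
In Python, from workcell import monitor, grab_frame, workorder gives the robot as it stands.
- The arm moves only by the tool drive_tool, never from a script. Its argument "steps" is one flat list of numbers, 5 for each row, row after row: the finger opening in mm, from 0 to 85.4, then the shift along the world's x, y, z in mm, then the turn about the world's z in degrees. In form: [fingers, tx, ty, tz, twist, fingers, tx, ty, tz, twist, ...]. A call has exactly 5 rows; each row shifts and turns the commanded pose from where the row before left it; what a row does not reach is not made up. A row lasts 1/12 s, in which the tool goes at most 41.7 mm and 7.16 degrees, less where a joint would pass 70% of its speed; a pose out of reach is approached as far as the arm can. A call is refused whole if a number of a shift passes 41.7 or a number of a turn 7.16, either way. A call with a gripper value outside its range is refused whole. The fingers move at their own pace and stop on an object; "grip_force" is the grip in N (left out, the last holds). Time passes only in rows, so rows that do not move let the fingers close, or fill a call up. It gives the time, the measured TCP pose, the force and the opening at its end, in the units of the state.
- monitor.observe(): the state, without advancing time (a new reading comes with each control period).
- grab_frame(name): name is "scene" or "side" or "wrist"; returns a dict with "frame" (420x560x3 uint8, red, green, blue), "vertical_fov" (degrees; the focal length in pixels is half the picture's height over the tangent of half this angle, whatever the lens; pixels are square), "cx", "cy" (the principal point, pixels), "xyz" and "orientation" of the camera in the world. Camera axes: x right, y down, z forward; pixel columns grow to the right and rows downward; lengths in m; the calibration is good to about 2 mm. A picture is of the moment at which its call begins. There is no depth.
- workorder.job_done(): hands the job in, once; it reports no verdict.
The state is a dict: "clock": time; "qpos": joint angles; "qd": joint speeds; "joint_efforts": joint torques, N m; "position": TCP position; "tool_rot": TCP orientation; "force": force on the tool from outside, world axes, zero at the start; "moment": the same for the moment, N m; "grip_width": finger opening in m.
Only numpy, scipy, OpenCV 4.12 (cv2) and the standard library are available. Lean on these libraries where they do the work, as an engineer would, in place of code of your own. Each camera call takes 0.05 s, during which the arm holds its last target. There are 200 camera calls.

## Working session

There is one attempt and no reset: what is moved stays moved. The work goes in short steps, Python scripts to look and compute and a tool call to move; the robot and the scene stay as the last step left them, time stands still between calls to the robot, and variables do not carry over. Pictures are saved under pics/ and viewed, about 8 in all and at most 12, crops included, and the job is handed in when it is done.

Besides the shell and the picture viewer there is one more tool, called after "Call:" by a JSON object that holds its "name" and its "arguments". drive_tool: Moves the arm, as the interface text tells. Its arguments: {"type":"object","properties":{"steps":{"type":"array"},"grip_force":{"type":"number"}},"required":["steps"]}

```bash
mkdir -p pics; ls; cat > h.py <<'E'
import numpy as np, cv2
from workcell import monitor, grab_frame, workorder
from scipy.spatial.transform import Rotation as R
def rot(o):
    o=np.array(o,float)
    return o if o.shape==(3,3) else (R.from_quat(o).as_matrix() if o.size==4 else R.from_euler('xyz',o).as_matrix())
def f_of(d): return 210/np.tan(np.radians(d['vertical_fov'])/2)
def unproj(d,u,v,z):
    r=rot(d['orientation'])@np.array([(u-d['cx'])/f_of(d),(v-d['cy'])/f_of(d),1]); p=np.array(d['xyz'])
    return p+r*(z-p[2])/r[2]
def proj(d,P):
    c=rot(d['orientation']).T@(np.array(P)-np.array(d['xyz'])); return c[0]/c[2]*f_of(d)+d['cx'], c[1]/c[2]*f_of(d)+d['cy']
def snap(name,fn):
    d=grab_frame(name); np.save('pics/'+fn+'.npy',d,allow_pickle=True); cv2.imwrite('pics/'+fn+'.png',d['frame'][:,:,::-1]); return d
def load(fn): return np.load('pics/'+fn+'.npy',allow_pickle=True).item()
E
python3 - <<'E'
from h import *
for n in ('scene','side','wrist'):
    d=snap(n,n+'0'); print(n,{k:d[k] for k in d if k!='frame'})
ims=[load(n+'0')['frame'] for n in ('scene','side')]
cv2.imwrite('pics/a.png',cv2.resize(ims[0],(800,600),interpolation=cv2.INTER_CUBIC)[:,:,::-1])
cv2.imwrite('pics/b.png',cv2.resize(ims[1],(800,600),interpolation=cv2.INTER_CUBIC)[:,:,::-1])
print(monitor.observe())
E
```

```text
pics
scene {'vertical_fov': 46.708058199871374, 'cx': 276.91027072977613, 'cy': 206.49965738565717, 'xyz': array([ 1.41319863, -0.18620679,  1.07411262]), 'orientation': array([-2.42458575,  0.00794795,  1.27894462])}
side {'vertical_fov': 57.54842595565761, 'cx': 283.731440727827, 'cy': 210.37124127235177, 'xyz': array([0.21581007, 0.64236089, 0.56188295]), 'orientation': array([-2.16381359, -0.00423794, -2.61495144])}
wrist {'vertical_fov': 65.37338707606115, 'cx': 281.3774690140872, 'cy': 210.05044677337654, 'xyz': array([ 0.30025039, -0.55409882,  0.37350334]), 'orientation': array([ 2.81604956e+00,  6.78280604e-04, -1.20173490e+00])}
{'clock': 0.15, 'qpos': array([ 1.13279929,  0.52185332, -0.0363381 ,  1.59981649,  0.0211841 ,
        1.02111473, -0.1127851 ]), 'qd': array([ 7.86977166e-04, -7.88773544e-04,  9.22738942e-04, -1.84378026e-03,
       -6.51459943e-04,  2.69958156e-05,  7.02538233e-04]), 'joint_efforts': array([ 1.39464588e-03, -9.27384210e+01,  1.98082097e+00, -3.70052326e+01,
        1.81094283e-02,  6.45763430e-03, -1.64994196e-05]), 'position': array([ 0.22463247, -0.58300526,  0.24489434]), 'tool_rot': array([-1.57083048e+00,  8.07157544e-04, -1.20299687e+00]), 'force': array([-0.32646738,  0.0589836 ,  0.26572908]), 'moment': array([ 0.02077084, -0.00558765,  0.00618261]), 'grip_width': 0.085506042938731}
```

View pics/a.png

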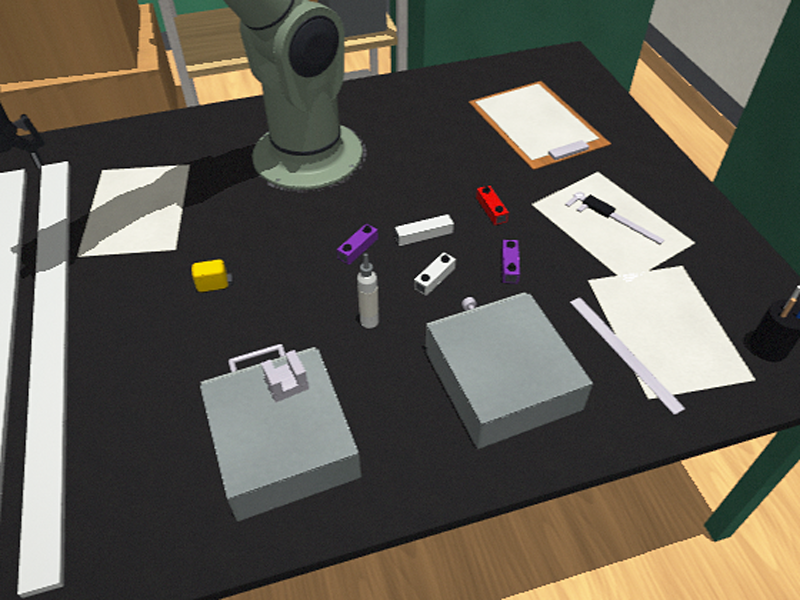

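View pics/b.png

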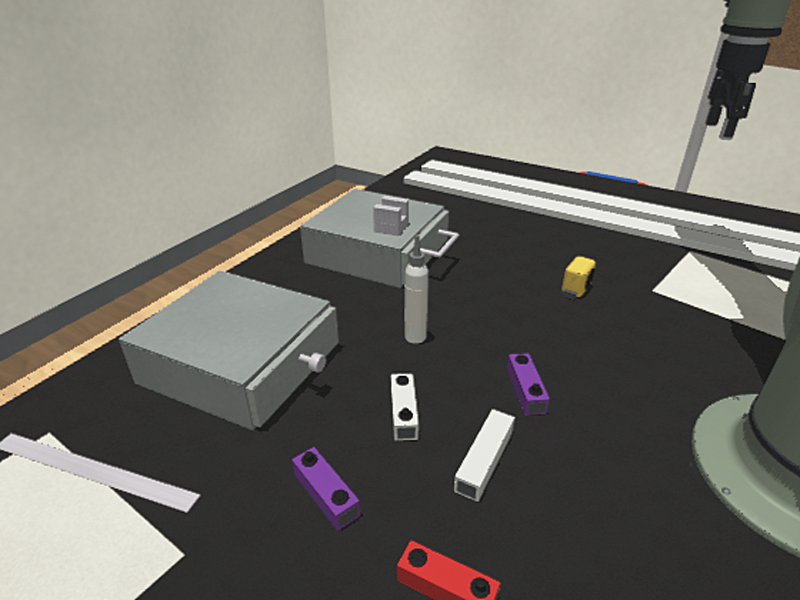

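The knob case is on the robot's left (+y) and the bar case on its right. The white sample's raised pin appears to be at the end nearer the robot (side view, about (405,413)). Next I'll zoom in to pick corners.

```bash
python3 - <<'E'
from h import *
def crop(n,x,y,w,h):
    return cv2.resize(load(n)['frame'][y:y+h,x:x+w],(400,300),interpolation=cv2.INTER_CUBIC)
A=np.hstack([crop('scene0',280,170,56,42),crop('side0',252,255,80,60)])
B=np.hstack([crop('scene0',130,235,176,132),crop('side0',200,120,128,96)])
cv2.imwrite('pics/c.png',np.vstack([A,B])[:,:,::-1])
for n,(u,v) in (('scene0',(435,273)),('side0',(404,405))):
    print(unproj(load(n),u*.7,v*.7,.03))
def fill(n,x,y,w,h):
    im=load(n)['frame'][y:y+h,x:x+w].astype(int); m=((im.min(2)>110)&(im.max(2)-im.min(2)<40)).astype(np.uint8)
    c=max(cv2.findContours(m,0,2)[0],key=cv2.contourArea); hull=cv2.convexHull(c)[:,0]+[x,y]
    M=np.zeros((420,560),np.uint8); cv2.fillConvexPoly(M,hull.astype(np.int32),1); print(n,M.sum(),hull.min(0),hull.max(0)); return M
ms={'scene0':fill('scene0',285,172,38,38),'side0':fill('side0',265,255,35,60)}
from scipy.optimize import minimize
def pred(n,p,S=8):
    d=load(n) if n not in C else C[n]; C[n]=d
    c,s=np.cos(p[2]),np.sin(p[2]); pts=[]
    for a in(-.05,.05):
        for b in(-.016,.016):
            for z in(0,.03): pts.append(proj(d,[p[0]+c*a-s*b,p[1]+s*a+c*b,z]))
    h=cv2.convexHull(np.array(pts,np.float32))
    M=np.zeros((420,560),np.uint8); cv2.fillConvexPoly(M,np.round(h*16).astype(np.int32),1,shift=4); return M
C={}
def cost(p,ns=ms): return sum((pred(n,p)!=ms[n]).sum() for n in ns)
best=min((minimize(cost,[*unproj(load('side0'),283,283,.03)[:2],a],method='Nelder-Mead',options=dict(initial_simplex=np.array([[0,0,0],[.01,0,0],[0,.01,0],[0,0,.3]])+[*unproj(load('side0'),283,283,.03)[:2],a])) for a in np.arange(0,3.1,.4)),key=lambda r:r.fun)
print(best.x,np.degrees(best.x[2]),best.fun)
for n in ms:
    r=minimize(lambda p:cost(p,[n]),best.x,method='Nelder-Mead',options=dict(initial_simplex=np.array([[0,0,0],[.006,0,0],[0,.006,0],[0,0,.1]])+best.x));print(n,r.x,r.fun)
E
```

```text
[0.50553135 0.16214937 0.03      ]
[0.48459984 0.17916539 0.03      ]
scene0 426 [290 177] [318 205]
side0 804 [274 261] [292 307]
[0.49362013 0.1647821  2.14589367] 122.95065034605307 115.0
scene0 [0.48933029 0.16909724 2.20907601] 55.0
side0 [0.49347133 0.16509795 2.14633322] 35.0
```

View pics/c.png

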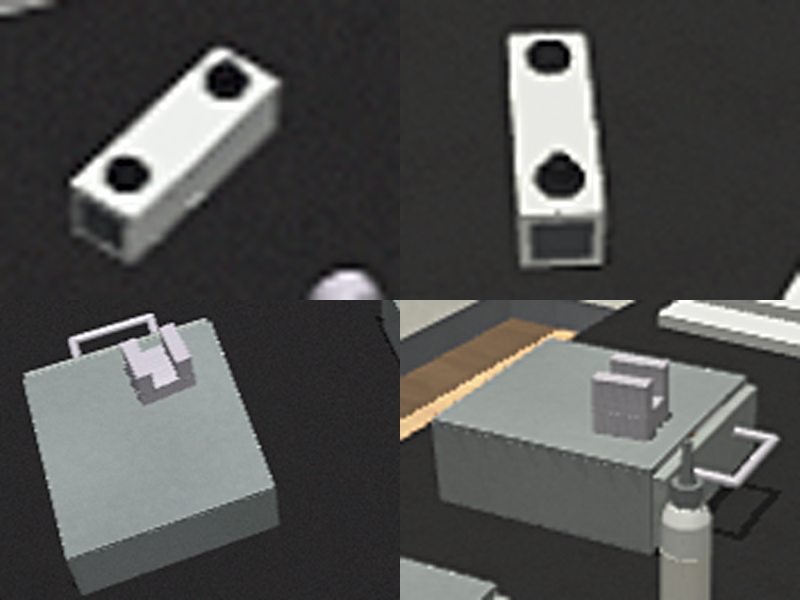

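The crops show the standing pin at the sample end nearer the side camera, with its bump at crop (558,165). They also give clear corners for the sample and the bar case, so I'll fit both poses from those.

```bash
cat > fit.py <<'E'
from h import *
from scipy.optimize import least_squares
def fit(model,obs,x0):
    # obs: list of (img, (u,v), (x,y,z) local)
    D={o[0]:load(o[0]) for o in obs}
    def res(p):
        c,s=np.cos(p[2]),np.sin(p[2]); r=[]
        for n,uv,(a,b,z) in obs:
            q=proj(D[n],[p[0]+c*a-s*b,p[1]+s*a+c*b,z]); r+=[q[0]-uv[0],q[1]-uv[1]]
        return r
    s=least_squares(res,x0,loss='soft_l1'); print(model,np.round(s.x,4),'deg',round(np.degrees(s.x[2]),1)); print(np.round(np.array(res(s.x)).reshape(-1,2),1).tolist()); return s.x
E
python3 - <<'E'
from fit import *
S=lambda u,v:(280+u/7.143-.4,170+v/7.143-.4)
T=lambda u,v:(252+(u-400)/5-.4,255+v/5-.4)
# local +x end toward side camera
o=[('scene0',S(222,47),(.05,.016,.03)),('scene0',S(281,82),(.05,-.016,.03)),('scene0',S(134,213),(-.05,-.016,.03)),('scene0',S(72,183),(-.05,.016,.03)),('scene0',S(126,175),(-.034,0,.033)),('scene0',S(127,264),(-.05,-.016,0)),
('side0',T(508,34),(-.05,-.016,.03)),('side0',T(587,34),(-.05,.016,.03)),('side0',T(606,214),(.05,.016,.03)),('side0',T(519,214),(.05,-.016,.03)),('side0',T(522,267),(.05,-.016,0)),('side0',T(603,265),(.05,.016,0)),('side0',T(549,57),(-.034,0,.033))]
for n in('scene0','side0',''): fit('sample '+n,[q for q in o if n in q[0]],[.49,.165,2.15])
S=lambda u,v:(130+u/2.2727-.4,235+(v-300)/2.2727-.4)
T=lambda u,v:(200+(u-400)/3.125-.4,120+(v-300)/3.125-.4)
o=[('scene0',S(22,373),(-.11,-.105,.085)),('scene0',S(210,320),(-.11,.105,.085)),('scene0',S(274,488),(.11,.105,.085)),('scene0',S(67,557),(.11,-.105,.085)),('scene0',S(82,594),(.11,-.105,0)),('scene0',S(278,522),(.11,.105,0)),
('side0',T(438,420),(.11,.105,.085)),('side0',T(552,339),(.11,-.105,.085)),('side0',T(655,472),(-.11,.105,.085)),('side0',T(440,498),(.11,.105,0))]
for n in('scene0','side0',''): p=fit('bar '+n,[q for q in o if n in q[0]],[.8,-.2,0])
c,s=np.cos(p[2]),np.sin(p[2])
for u,v in((71,340),(154,317)):
    q=unproj(load('scene0'),*S(u,v),.06)-[p[0],p[1],0]; print('handle local',c*q[0]+s*q[1],-s*q[0]+c*q[1])
d=load('scene0')
for n,u,v,z in(('tape',210,285,0),('cleaner spout',366,256,.19),('cleaner base',369,326,0),('offc',425,228,.03),('knob',468,303,.06),('vblock',287,372,.11)): print(n,unproj(d,u*.7,v*.7,z))
d=load('side0')
for n,u,v,z in(('tape',578,278,.03),('cleaner spout',417,238,.19),('cleaner base',416,338,0),('offc',489,445,.03),('knob',317,362,.055)): print(n,unproj(d,u*.7,v*.7,z))
E
```

```text
sample scene0 [0.4931 0.1663 2.1441] deg 122.8
[[-0.1, -0.1], [0.2, -0.1], [-0.3, 0.7], [-0.2, -0.4], [0.0, -0.5], [0.4, 0.4]]
sample side0 [0.4923 0.1671 2.1586] deg 123.7
[[0.2, 0.2], [-0.2, -0.4], [-0.1, -0.6], [0.1, 0.2], [-0.4, 0.6], [0.2, 0.3], [0.2, -0.6]]
sample  [0.4924 0.1667 2.1549] deg 123.5
[[-0.2, -0.3], [0.1, -0.4], [-0.0, 0.6], [-0.0, -0.4], [0.2, -0.6], [0.7, 0.3], [0.3, 0.1], [-0.1, -0.5], [-0.2, -0.7], [0.0, 0.0], [-0.4, 0.5], [0.1, 0.2], [0.2, -0.7]]
bar scene0 [ 0.7791 -0.2099  0.0749] deg 4.3
[[0.2, 1.4], [0.2, -0.5], [0.2, -1.5], [-0.7, -0.1], [-0.2, -0.1], [0.2, 0.9]]
bar side0 [ 0.777  -0.2074  0.0763] deg 4.4
[[-1.2, -0.3], [0.2, -0.4], [-0.1, -0.2], [1.1, 1.1]]
bar  [ 0.7788 -0.2098  0.0761] deg 4.4
[[0.2, 1.3], [0.2, -0.6], [0.3, -1.7], [-0.6, -0.2], [-0.1, -0.2], [0.3, 0.7], [-1.1, -0.8], [0.1, -0.8], [-0.2, -0.7], [1.2, 0.6]]
handle local -0.15740547192422766 -0.04695314554715444
handle local -0.15461804484689215 0.048715278655049106
tape [ 0.37365267 -0.28647068  0.        ]
cleaner spout [0.56952437 0.00505736 0.19      ]
cleaner base [0.57624884 0.0014969  0.        ]
offc [0.37266379 0.18455893 0.03      ]
knob [0.62444    0.18715313 0.06      ]
vblock [ 0.71675568 -0.17560825  0.11      ]
tape [ 0.37154198 -0.26912248  0.03      ]
cleaner spout [0.55959235 0.01386546 0.19      ]
cleaner base [0.56116337 0.00817104 0.        ]
offc [0.35759636 0.18555724 0.03      ]
knob [0.6215594  0.18998996 0.055     ]
```

Both views agree to within 2 mm:

| Item | Estimate |
|---|---|
| Sample | (0.4924, 0.1667), yaw 123.5° |
| Bar case | (0.7788, -0.2098), yaw 4.4° |
| Pin | about (0.474, 0.195) |
| Handle | about (0.617, -0.222) |

The drawer is shut or nearly so. I'm moving towards the pin with the fingers closed.

Call:
{"name": "drive_tool", "arguments": {"steps": [0,18,22,0,6.8,0,18,22,0,6.8,0,18,22,0,6.8,0,18,22,0,6.8,0,18,22,0,6.8]}}

```text
clock: 0.57
position: [0.3153, -0.472, 0.2452]
tool_rot: [-1.571, 0.0, -0.604]
force: [0.9, -0.5, -1.1]
grip_width: 0.0258
```

Call:
{"name": "drive_tool", "arguments": {"steps": [0,18,22,0,6.8,0,18,22,0,6.8,0,18,22,0,6.8,0,18,22,0,6.8,0,18,22,0,6.8]}}

```text
clock: 0.98
position: [0.4053, -0.362, 0.2453]
tool_rot: [-1.571, 0.0, -0.01]
force: [0.0, 0.0, 0.3]
grip_width: 0.0
```

Call:
{"name": "drive_tool", "arguments": {"steps": [0,18,22,0,6.8,0,18,22,0,6.8,0,18,22,0,6.8,0,18,22,0,6.8,0,18,22,0,6.8]}}

```text
clock: 1.4
position: [0.4953, -0.2521, 0.2453]
tool_rot: [-1.571, 0.0, 0.583]
force: [0.1, -0.5, 0.8]
grip_width: -0.0001
```

Call:
{"name": "drive_tool", "arguments": {"steps": [0,-2,32,0,0,0,-2,32,0,0,0,-2,32,0,0,0,-2,32,0,0,0,-2,32,0,0]}}

```text
clock: 1.82
position: [0.4842, -0.0918, 0.2452]
tool_rot: [-1.571, 0.0, 0.577]
force: [1.3, -0.4, -0.1]
grip_width: -0.0001
```

Call:
{"name": "drive_tool", "arguments": {"steps": [0,-1,35,0,0,0,-1,35,0,0,0,-1,35,0,0,0,-1,35,0,0,0,-1,35,0,0]}}

```text
clock: 2.23
position: [0.4793, 0.0833, 0.2453]
tool_rot: [-1.571, 0.0, 0.577]
force: [1.4, -0.9, -0.3]
grip_width: 0.0003
```

Call:
{"name": "drive_tool", "arguments": {"steps": [0,-1,30,0,0,0,-1,30,0,0,0,-1,30,0,0,0,-2,22,0,0,0,0,0,0,0]}}

```text
clock: 2.65
position: [0.4737, 0.1984, 0.2454]
tool_rot: [-1.569, -0.001, 0.582]
force: [-0.6, 1.0, -0.3]
grip_width: 0.0
```

```bash
python3 - <<'E'
from h import *
d=snap('wrist','w1'); print(monitor.observe()['position'])
p=[.4924,.1667,2.1549]; c,s=np.cos(p[2]),np.sin(p[2])
im=cv2.resize(d['frame'],(784,588),interpolation=cv2.INTER_CUBIC)[:,:,::-1].copy()
for a,b,z in((.05,.016,.03),(.05,-.016,.03),(-.05,.016,.03),(-.05,-.016,.03),(.034,0,.0415),(-.034,0,.0335)):
    u=np.array(proj(d,[p[0]+c*a-s*b,p[1]+s*a+c*b,z])); print(u); cv2.circle(im,tuple(int(t) for t in u*1.4),2,(0,0,255),-1)
cv2.imwrite('pics/w1v.png',im)
E
```

```text
[0.47404644 0.19595069 0.24516936]
[265.6197445  168.64846608]
[295.68829214 168.63104979]
[266.98037515 253.76507359]
[294.53668263 253.74774694]
[280.65376207 185.92374463]
[280.73859279 242.3624857 ]
```

View pics/w1v.png

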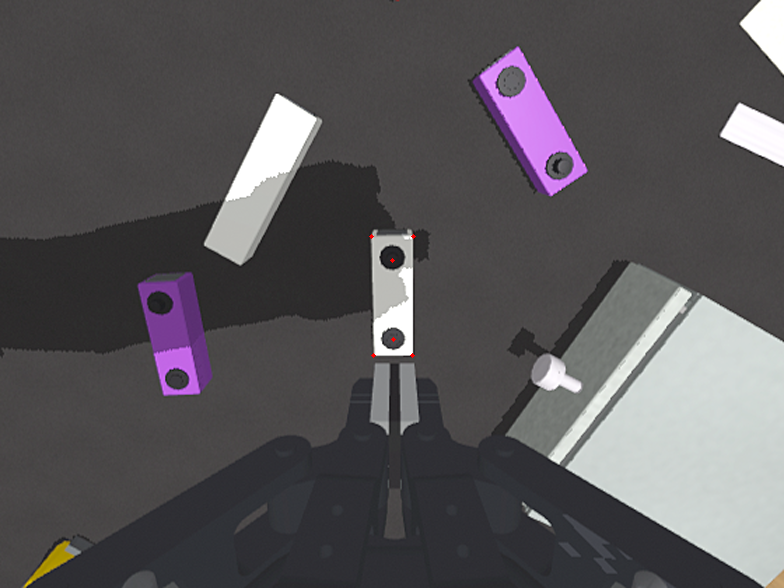

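The fitted points land on the sample's corners. I'll zoom in on the two rivets once to confirm which pin is standing.

```bash
python3 - <<'E'
from h import *
f=load('w1')['frame']; a=cv2.resize(f[160:265,255:310],(314,600),interpolation=cv2.INTER_CUBIC).astype(float)
f=load('side0')['frame']; b=cv2.resize(f[255:315,265:300],(350,600),interpolation=cv2.INTER_CUBIC).astype(float)
o=np.hstack([255*(a/255)**.45,255*(b/255)**.45]); cv2.imwrite('pics/r.png',o[:,:,::-1])
E
```

```text
[ WARN:0@0.743] global loadsave.cpp:1063 imwrite_ Unsupported depth image for selected encoder is fallbacked to CV_8U.
```

View pics/r.png

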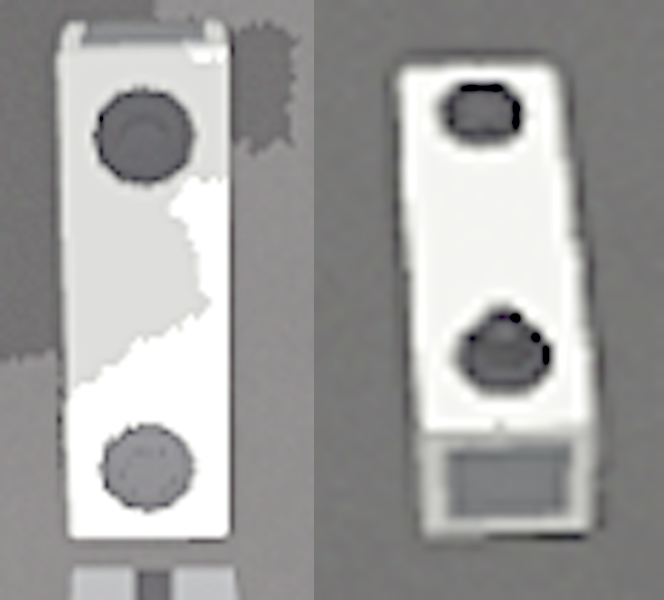

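The standing pin is confirmed at the upper end in the wrist view, directly under the tool. Descending.

Call:
{"name": "drive_tool", "arguments": {"steps": [0,0,0,-30,0,0,0,0,-30,0,0,0,0,-30,0,0,0,0,-30,0,0,0,0,-30,0]}}

```text
clock: 3.12
position: [0.4748, 0.1925, 0.0939]
tool_rot: [-1.571, 0.0, 0.576]
force: [0.9, 0.0, 0.3]
grip_width: -0.0
```

Call:
{"name": "drive_tool", "arguments": {"steps": [0,0,0,-10,0,0,0,0,-10,0,0,0,0,-8,0,0,0,0,-4,0,0,0,0,0,0]}}

```text
clock: 3.53
position: [0.475, 0.1937, 0.0635]
tool_rot: [-1.571, -0.0, 0.577]
force: [-0.8, 0.2, 0.6]
grip_width: -0.0001
```

Call:
{"name": "drive_tool", "arguments": {"steps": [0,0,0,-2,0,0,0,0,-2,0,0,0,0,-2,0,0,0,0,-1,0,0,0,0,0,0]}}

```text
clock: 3.95
position: [0.4747, 0.1938, 0.0563]
tool_rot: [-1.571, -0.0, 0.577]
force: [-0.1, 0.5, 0.5]
grip_width: 0.0001
```

Call:
{"name": "drive_tool", "arguments": {"steps": [0,-1,1,-1,0,0,0,0,-1,0,0,0,0,-1,0,0,0,0,-1,0,0,0,0,0,0]}}

```text
clock: 4.37
position: [0.4737, 0.195, 0.0522]
tool_rot: [-1.571, -0.0, 0.577]
force: [-1.5, 0.7, 3.0]
grip_width: 0.0002
```

Call:
{"name": "drive_tool", "arguments": {"steps": [0,0,0,-1,0,0,0,0,-1,0,0,0,0,-1,0,0,0,0,0,0,0,0,0,0,0]}}

```text
clock: 4.78
position: [0.4737, 0.1947, 0.0492]
tool_rot: [-1.571, 0.0, 0.577]
force: [-0.4, 0.4, 1.2]
grip_width: 0.0003
```

Call:
{"name": "drive_tool", "arguments": {"steps": [0,0,0,0,0,0,0,0,-0.5,0,0,0,0,-0.5,0,0,0,0,-0.5,0,0,0,0,-0.5,0]}}

```text
clock: 5.2
position: [0.4737, 0.1947, 0.0473]
tool_rot: [-1.571, 0.0, 0.577]
force: [-2.7, 1.4, 10.1]
grip_width: -0.0006
```

Call:
{"name": "drive_tool", "arguments": {"steps": [0,0,0,-0.2,0,0,0,0,-0.2,0,0,0,0,-0.2,0,0,0,0,-0.2,0,0,0,0,-0.2,0]}}

```text
clock: 5.62
position: [0.4738, 0.195, 0.047]
tool_rot: [-1.571, -0.001, 0.577]
force: [-6.2, -2.1, 29.1]
grip_width: 0.0003
```

The pin hit a hard stop (29 N) at tool height 0.047, where I expected home. I'm lifting off and going to the handle on the robot side of the cleaner.

Call:
{"name": "drive_tool", "arguments": {"steps": [0,0,0,20,0,0,0,0,36,0,0,0,0,36,0,0,0,0,36,0,0,0,0,36,0]}}

```text
clock: 6.03
position: [0.4732, 0.1946, 0.2118]
tool_rot: [-1.571, 0.001, 0.577]
force: [1.2, 0.8, 0.4]
grip_width: 0.0005
```

Call:
{"name": "drive_tool", "arguments": {"steps": [0,0,0,36,-5.7,0,0,-30,0,-5.7,0,0,-30,0,-5.7,0,0,-30,0,-5.7,0,0,-30,0,-5.9]}}

```text
clock: 6.45
position: [0.4734, 0.0732, 0.2464]
tool_rot: [-1.571, -0.0, 0.071]
force: [0.1, -0.1, -0.0]
grip_width: 0.0002
```

Call:
{"name": "drive_tool", "arguments": {"steps": [30,0,-30,0,0,30,0,-30,0,0,30,0,-30,0,0,30,0,-30,0,0,30,0,-30,0,0]}}

```text
clock: 6.87
position: [0.4733, -0.0769, 0.2462]
tool_rot: [-1.571, 0.0, 0.076]
force: [0.7, -0.4, 0.3]
grip_width: 0.0301
```

Call:
{"name": "drive_tool", "arguments": {"steps": [30,20,-30,0,0,30,20,-30,0,0,30,20,-30,0,0,30,20,-30,0,0,30,10,-27,0,0]}}

```text
clock: 7.28
position: [0.565, -0.2243, 0.2458]
tool_rot: [-1.571, -0.0, 0.076]
force: [-0.1, 0.2, 0.8]
grip_width: 0.0303
```

Call:
{"name": "drive_tool", "arguments": {"steps": [30,10,0,0,0,30,0,0,0,0,30,0,0,0,0,30,0,0,0,0,30,0,0,0,0]}}

```text
clock: 7.7
position: [0.5733, -0.2215, 0.2465]
tool_rot: [-1.571, 0.0, 0.077]
force: [-1.1, -0.2, -0.4]
grip_width: 0.0302
```

```bash
python3 - <<'E'
from h import *
o=monitor.observe();print(o['position'],o['tool_rot'],o['grip_width'],o['force'])
d=snap('wrist','w2')
p=[.7788,-.2098,.0761]; c,s=np.cos(p[2]),np.sin(p[2])
im=cv2.resize(d['frame'],(784,588),interpolation=cv2.INTER_CUBIC)[:,:,::-1].copy()
for a,b,z in((-.162,.045,.06),(-.162,-.045,.06),(-.11,.105,.085),(-.11,-.105,.085),(-.122,.105,.078),(-.122,-.105,.078)):
    u=np.array(proj(d,[p[0]+c*a-s*b,p[1]+s*a+c*b,z])); print((a,b,z),u*1.4); cv2.circle(im,tuple(int(t) for t in u*1.4),2,(0,0,255),-1)
cv2.imwrite('pics/w2v.png',im)
E
```

```text
[ 0.57330805 -0.22153585  0.24645026] [-1.57087800e+00  1.62994100e-04  7.72124921e-02] 0.0302225881148077 [-1.08308639 -0.21695202 -0.41362319]
(-0.162, 0.045, 0.06) [460.20695249 202.64056838]
(-0.162, -0.045, 0.06) [454.31309674 325.15846948]
(-0.11, 0.105, 0.085) [559.65090177 104.98043714]
(-0.11, -0.105, 0.085) [525.83597353 414.20495656]
(-0.122, 0.105, 0.078) [535.70180606 105.76015189]
(-0.122, -0.105, 0.078) [507.2361692  408.84541986]
```

View pics/w2v.png

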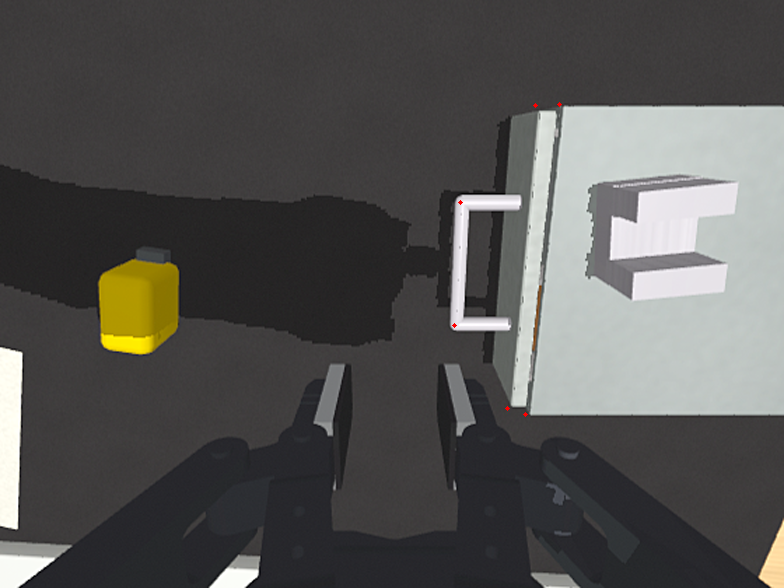

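The handle is exactly where predicted and the drawer is shut. I'll move over it, descend and grip the bar.

Call:
{"name": "drive_tool", "arguments": {"steps": [30,22,0,0,0,30,22,0,0,0,30,0,0,-30,0,30,0,0,-30,0,30,0,0,-30,0]}}

```text
clock: 8.17
position: [0.6178, -0.2217, 0.1556]
tool_rot: [-1.571, -0.001, 0.077]
force: [1.2, -0.1, -0.5]
grip_width: 0.0303
```

Call:
{"name": "drive_tool", "arguments": {"steps": [30,0,0,-30,0,30,0,0,-30,0,30,0,0,-20,0,30,0,0,-16,0,30,0,0,-10,0]}}

```text
clock: 8.58
position: [0.6169, -0.2216, 0.0486]
tool_rot: [-1.57, 0.002, 0.077]
force: [-0.6, -0.0, 0.6]
grip_width: 0.03
```

Call:
{"name": "drive_tool", "arguments": {"steps": [0,0,0,0,0,0,0,0,0,0,0,0,0,0,0,0,0,0,0,0,0,0,0,0,0], "grip_force": 40}}

```text
clock: 9.0
position: [0.6176, -0.2219, 0.0506]
tool_rot: [-1.571, 0.0, 0.076]
force: [0.4, 2.2, -12.7]
grip_width: 0.008
```

Call:
{"name": "drive_tool", "arguments": {"steps": [0,-10,-0.8,0,0,0,-16,-1.2,0,0,0,-16,-1.2,0,0,0,-16,-1.2,0,0,0,-16,-1.2,0,0]}}

```text
clock: 9.42
position: [0.5433, -0.2276, 0.0506]
tool_rot: [-1.571, -0.001, 0.077]
force: [2.9, 1.4, -17.9]
grip_width: 0.0081
```

Call:
{"name": "drive_tool", "arguments": {"steps": [0,-16,-1.2,0,0,0,-16,-1.2,0,0,0,-16,-1.2,0,0,0,-12,-1,0,0,0,-3,0,0,0]}}

```text
clock: 9.83
position: [0.4807, -0.2325, 0.0507]
tool_rot: [-1.571, -0.003, 0.076]
force: [18.1, 0.7, -37.1]
grip_width: 0.0086
```

The drawer is at its stop after 137 mm of travel. I'm releasing the handle, lifting and going for the sample.

Call:
{"name": "drive_tool", "arguments": {"steps": [30,0.5,0,0,0,30,0.5,0,0,0,30,0,0,0,0,30,0,0,0,0,30,0,0,0,0]}}

```text
clock: 10.25
position: [0.482, -0.2325, 0.0506]
tool_rot: [-1.571, -0.0, 0.076]
force: [-0.1, 0.3, -0.1]
grip_width: 0.0303
```

Call:
{"name": "drive_tool", "arguments": {"steps": [30,0,0,10,0,30,0,0,30,0,30,0,0,36,0,30,0,0,36,0,30,0,0,36,0]}}

```text
clock: 10.67
position: [0.4814, -0.232, 0.2007]
tool_rot: [-1.57, 0.0, 0.077]
force: [-0.3, -0.3, -0.1]
grip_width: 0.0301
```

Call:
{"name": "drive_tool", "arguments": {"steps": [60,0,0,36,5.8,60,0,10,20,5.8,60,0,30,0,5.8,60,0,30,0,5.8,60,0,30,0,5.8]}}

```text
clock: 11.08
position: [0.4814, -0.1314, 0.2555]
tool_rot: [-1.572, -0.0, 0.587]
force: [-0.0, -0.3, -0.3]
grip_width: 0.06
```

Call:
{"name": "drive_tool", "arguments": {"steps": [60,0,30,0,0,60,0,30,0,0,60,0,30,0,0,60,0,30,0,0,60,0,30,0,0]}}

```text
clock: 11.5
position: [0.4813, 0.019, 0.2551]
tool_rot: [-1.572, -0.0, 0.582]
force: [1.3, -1.1, 0.7]
grip_width: 0.0598
```

Call:
{"name": "drive_tool", "arguments": {"steps": [60,2,30,0,0,60,3,30,0,0,60,3,30,0,0,60,2,30,0,0,60,0,0,0,0]}}

```text
clock: 11.92
position: [0.4911, 0.1435, 0.2554]
tool_rot: [-1.569, -0.002, 0.588]
force: [-0.5, -1.0, -0.2]
grip_width: 0.0603
```

```bash
python3 - <<'E'
from h import *
o=monitor.observe();print(o['position'],o['tool_rot'],o['grip_width'],o['force'],o['clock'])
d=snap('wrist','w3'); s2=snap('scene','scene3')
a=cv2.resize(d['frame'],(400,300),interpolation=cv2.INTER_AREA)
p=[.4924,.1667,2.1549]; c,s=np.cos(p[2]),np.sin(p[2])
F=d['frame'].copy()
for q in((.05,.016,.03),(.05,-.016,.03),(-.05,.016,.03),(-.05,-.016,.03)):
    u=proj(d,[p[0]+c*q[0]-s*q[1],p[1]+s*q[0]+c*q[1],q[2]]); cv2.circle(F,(int(u[0]),int(u[1])),1,(255,0,0),-1)
a=cv2.resize(F[110:320,140:420],(400,300),interpolation=cv2.INTER_CUBIC)
b=cv2.resize(s2['frame'][170:370,120:387],(400,300),interpolation=cv2.INTER_CUBIC)
cv2.imwrite('pics/w3v.png',np.hstack([a,b])[:,:,::-1])
E
```

```text
[0.49114163 0.14345924 0.25538676] [-1.56911597 -0.0022521   0.58845088] 0.06025550057101609 [-0.48078029 -1.0212815  -0.23118368] 11.9167
```

View pics/w3v.png

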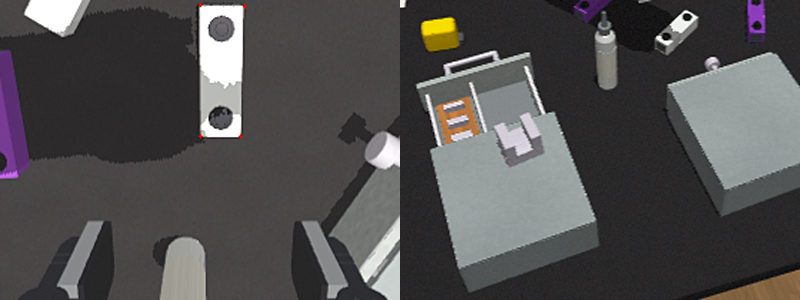

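The sample is still where it was (corners match). The drawer is open, its +y bay is empty, and the cleaner is standing. I'm descending to grasp.

Call:
{"name": "drive_tool", "arguments": {"steps": [60,1,24,0,0,60,0,0,-30,0,60,0,0,-36,0,60,0,0,-36,0,60,0,0,-36,0]}}

```text
clock: 12.43
position: [0.4929, 0.1601, 0.1154]
tool_rot: [-1.572, -0.0, 0.581]
force: [1.4, 0.1, 0.4]
grip_width: 0.0602
```

Call:
{"name": "drive_tool", "arguments": {"steps": [60,0,0,-30,0,60,0,0,-30,0,60,0,0,-22,0,60,0,0,-12,0,60,0,0,-5,0]}}

```text
clock: 12.85
position: [0.4923, 0.1605, 0.0162]
tool_rot: [-1.571, 0.002, 0.582]
force: [-1.0, -0.2, 0.4]
grip_width: 0.0599
```

Call:
{"name": "drive_tool", "arguments": {"steps": [60,0,0,0,0,60,0,0,-2,0,50,0,0,0,0,42,0,0,0,0,40,0,0,0,0]}}

```text
clock: 13.27
position: [0.4932, 0.1616, 0.0161]
tool_rot: [-1.571, -0.001, 0.582]
force: [0.1, 0.3, 0.8]
grip_width: 0.0403
```

Call:
{"name": "drive_tool", "arguments": {"steps": [42,-1,5,0,0,42,0,0,0,0,0,0,0,0,0,0,0,0,0,0,0,0,0,0,0], "grip_force": 50}}

```text
clock: 13.68
position: [0.4918, 0.1672, 0.0157]
tool_rot: [-1.571, -0.001, 0.583]
force: [-2.5, 2.0, 8.6]
grip_width: 0.0313
```

Call:
{"name": "drive_tool", "arguments": {"steps": [0,0,0,0,0,0,0,0,0,0,0,0,0,10,0,0,0,0,20,0,0,0,0,30,0]}}

```text
clock: 14.1
position: [0.4904, 0.1662, 0.0749]
tool_rot: [-1.57, 0.004, 0.583]
force: [1.1, -0.1, -2.6]
grip_width: 0.0317
```

The grip holds at 31.7 mm opening. I'm lifting over everything, turning and heading for the bay at about (0.593, -0.173), tool yaw -85.6°.

Call:
{"name": "drive_tool", "arguments": {"steps": [0,0,0,35,0,0,0,0,37,-6,0,0,0,37,-7,0,0,0,37,-7,0,0,0,37,-7]}}

```text
clock: 14.52
position: [0.4908, 0.1666, 0.2608]
tool_rot: [-1.57, 0.0, 0.106]
force: [1.6, -1.1, -2.7]
grip_width: 0.0313
```

Call:
{"name": "drive_tool", "arguments": {"steps": [0,0,-15,0,-7,0,0,-28,0,-7,0,0,-28,0,-7,0,0,-28,0,-7,0,0,-28,0,-7]}}

```text
clock: 14.93
position: [0.4911, 0.0384, 0.2589]
tool_rot: [-1.571, 0.0, -0.505]
force: [1.5, -0.4, -2.4]
grip_width: 0.0313
```

Call:
{"name": "drive_tool", "arguments": {"steps": [0,0,-28,0,-7,0,0,-28,0,-7,0,0,-28,0,-7,0,0,-28,0,-7,0,0,-28,0,-7]}}

```text
clock: 15.35
position: [0.4911, -0.1015, 0.2589]
tool_rot: [-1.571, 0.0, -1.116]
force: [0.4, 0.1, -2.1]
grip_width: 0.0316
```

Call:
{"name": "drive_tool", "arguments": {"steps": [0,20,-24,0,-7,0,25,-20,0,-7,0,25,-10,0,-7,0,20,-5,0,-1,0,6,-3,0,0]}}

```text
clock: 15.77
position: [0.5895, -0.1626, 0.2583]
tool_rot: [-1.57, 0.001, -1.496]
force: [0.1, 0.3, -1.9]
grip_width: 0.0314
```

```bash
python3 - <<'E'
from h import *
o=monitor.observe();print(o['position'],o['tool_rot'],o['grip_width'],o['force'],o['clock'])
d=snap('scene','scene4'); s2=snap('side','side4'); print(monitor.observe()['position'],monitor.observe()['tool_rot'])
for dr in(.137,):
  p=[.7788,-.2098,.0761]; c,s=np.cos(p[2]),np.sin(p[2]); F=d['frame'].copy()
  for a in(-.082,.082):
    for b in(-.049,.049):
      x,y=-.025-dr+a,.051+b; u=proj(d,[p[0]+c*x-s*y,p[1]+s*x+c*y,.056]); cv2.circle(F,(int(u[0]),int(u[1])),1,(255,0,0),-1)
a=cv2.resize(F[170:320,130:330],(400,300),interpolation=cv2.INTER_CUBIC)
b=cv2.resize(s2['frame'][30:270,200:520],(400,300),interpolation=cv2.INTER_CUBIC)
cv2.imwrite('pics/v4.png',np.hstack([a,b])[:,:,::-1])
E
```

```text
[ 0.58952232 -0.16256312  0.25825326] [-1.57044299e+00  9.24226346e-04 -1.49597422e+00] 0.03139928241770279 [ 0.11325876  0.3237749  -1.91993672] 15.7667
[ 0.58784614 -0.16229459  0.25804083] [-1.57147631e+00  9.37326487e-04 -1.49359718e+00]
```

View pics/v4.png

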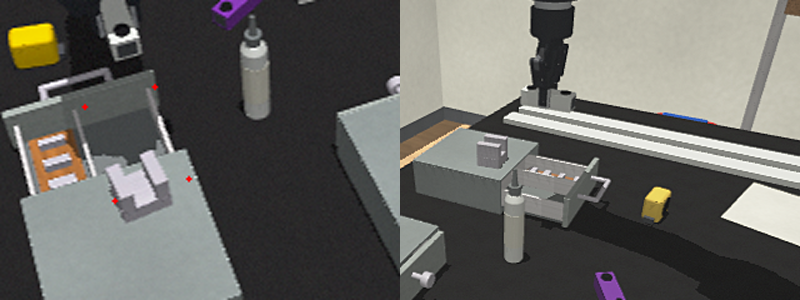

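The predicted bay corners match the drawer, and the cleaner and vee block stand undisturbed. I'm lowering in stages.

Call:
{"name": "drive_tool", "arguments": {"steps": [0,5,-10,0,0,0,0,0,-30,0,0,0,0,-36,0,0,0,0,-36,0,0,0,0,-30,0]}}

```text
clock: 16.28
position: [0.5913, -0.1725, 0.1248]
tool_rot: [-1.572, 0.001, -1.494]
force: [0.7, -0.9, -2.4]
grip_width: 0.0313
```

Call:
{"name": "drive_tool", "arguments": {"steps": [0,0,0,-20,0,0,0,0,-6,0,0,0,0,0,0,0,0,0,0,0,0,0,0,0,0]}}

```text
clock: 16.7
position: [0.5934, -0.1727, 0.1022]
tool_rot: [-1.569, -0.001, -1.494]
force: [0.4, 0.8, -2.2]
grip_width: 0.0308
```

Call:
{"name": "drive_tool", "arguments": {"steps": [0,0,0,-16,0,0,0,0,-16,0,0,0,0,-16,0,0,0,0,-12,0,0,0,0,-4,0]}}

```text
clock: 17.12
position: [0.5925, -0.1723, 0.0357]
tool_rot: [-1.571, 0.0, -1.494]
force: [-0.4, 0.8, -2.0]
grip_width: 0.0312
```

Call:
{"name": "drive_tool", "arguments": {"steps": [0,0,0,-2,0,0,0,0,-1,0,0,0,0,-1,0,0,0,0,-0.5,0,0,0,0,0,0]}}

```text
clock: 17.53
position: [0.593, -0.1725, 0.0323]
tool_rot: [-1.57, -0.0, -1.495]
force: [0.4, -0.7, -1.5]
grip_width: 0.0311
```

Call:
{"name": "drive_tool", "arguments": {"steps": [0,0,0,-0.4,0,0,0,0,-0.4,0,0,0,0,-0.4,0,0,0,0,0,0,0,0,0,0,0]}}

```text
clock: 17.95
position: [0.5935, -0.1724, 0.0317]
tool_rot: [-1.569, -0.0, -1.494]
force: [-1.7, 1.6, 13.1]
grip_width: 0.0313
```

Contact with the bay floor at 13 N. I'm opening gently, lifting out and looking.

Call:
{"name": "drive_tool", "arguments": {"steps": [34,0,0,0.4,0,38,0,0,0,0,42,0,0,0,0,44,0,0,0,0,44,0,0,0,0]}}

```text
clock: 18.37
position: [0.5926, -0.1724, 0.0309]
tool_rot: [-1.571, 0.0, -1.495]
force: [-0.6, -0.5, -0.5]
grip_width: 0.0439
```

Call:
{"name": "drive_tool", "arguments": {"steps": [44,0,0,4,0,44,0,0,8,0,44,0,0,12,0,44,0,0,20,0,44,0,0,30,0]}}

```text
clock: 18.78
position: [0.5918, -0.1721, 0.1052]
tool_rot: [-1.573, 0.001, -1.494]
force: [-0.6, 0.0, 0.1]
grip_width: 0.0439
```

Call:
{"name": "drive_tool", "arguments": {"steps": [44,0,0,35,0,44,0,0,35,0,44,0,0,35,0,44,0,0,30,0,44,0,0,0,0]}}

```text
clock: 19.2
position: [0.5948, -0.173, 0.2475]
tool_rot: [-1.562, -0.003, -1.495]
force: [0.7, -0.7, -1.0]
grip_width: 0.0438
```

```bash
python3 - <<'E'
from h import *
o=monitor.observe();print(o['position'],o['tool_rot'],o['grip_width'],o['force'],o['clock'])
d=snap('wrist','w5')
im=cv2.resize(d['frame'],(784,588),interpolation=cv2.INTER_CUBIC)[:,:,::-1].copy()
p=[.7788,-.2098,.0761]; c,s=np.cos(p[2]),np.sin(p[2])
for a,b,z in((-.299,.045,.06),(-.299,-.045,.06),(-.299,0,.06)):
    w=[p[0]+c*a-s*b,p[1]+s*a+c*b,z]; u=np.array(proj(d,w)); cv2.circle(im,tuple(int(t) for t in u*1.4),2,(0,0,255),-1); print(w)
cv2.imwrite('pics/w5v.png',im)
E
```

```text
[ 0.59480293 -0.17297234  0.24750903] [-1.5618612  -0.00271271 -1.49489921] 0.04382009160434141 [ 0.72247622 -0.7351823  -0.95060009] 19.2
[np.float64(0.4772441725228007), np.float64(-0.18766218360945283), 0.06]
[np.float64(0.4840865637705096), np.float64(-0.2774017049031018), 0.06]
[np.float64(0.48066536814665517), np.float64(-0.23253194425627732), 0.06]
```

View pics/w5v.png

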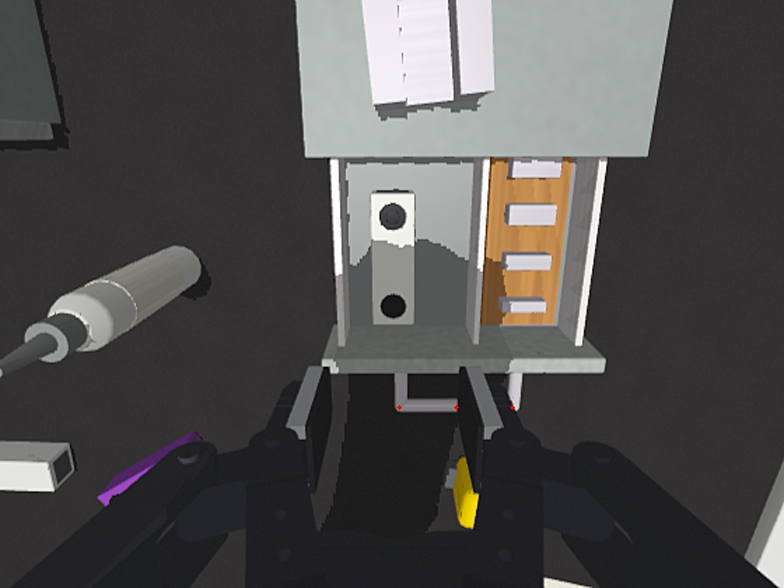

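The sample lies rivets up, lengthways in the left bay at (393,258), clear of the walls. Both rivets look set and the cleaner is still standing. Next I'll close the fingers and push the handle bar from the front.

Call:
{"name": "drive_tool", "arguments": {"steps": [0,-31,-12,0,0,0,-31,-12,0,0,0,-31,-12,0,0,0,-31,-12,0,0,0,-31,-12,0,0]}}

```text
clock: 19.67
position: [0.4357, -0.2326, 0.2398]
tool_rot: [-1.571, 0.0, -1.494]
force: [-0.0, -1.1, 0.1]
grip_width: 0.0002
```

Call:
{"name": "drive_tool", "arguments": {"steps": [0,0,0,-30,0,0,0,0,-36,0,0,0,0,-36,0,0,0,0,-30,0,0,0,0,0,0]}}

```text
clock: 20.08
position: [0.435, -0.2311, 0.1036]
tool_rot: [-1.577, 0.004, -1.494]
force: [-1.2, 0.8, -1.1]
grip_width: -0.0
```

Call:
{"name": "drive_tool", "arguments": {"steps": [0,0,0,-30,0,0,0,0,-24,0,0,0,0,-12,0,0,0,0,0,0,0,0,0,0,0]}}

```text
clock: 20.5
position: [0.4379, -0.2325, 0.043]
tool_rot: [-1.571, -0.0, -1.495]
force: [0.2, -0.5, 0.2]
grip_width: -0.0002
```

Call:
{"name": "drive_tool", "arguments": {"steps": [0,10,0.8,0,0,0,10,0.8,0,0,0,10,0.8,0,0,0,12,0.9,0,0,0,12,0.9,0,0]}}

```text
clock: 20.92
position: [0.4932, -0.2282, 0.0428]
tool_rot: [-1.57, -0.0, -1.494]
force: [-2.2, -1.3, 2.4]
grip_width: -0.0002
```

Call:
{"name": "drive_tool", "arguments": {"steps": [0,12,0.9,0,0,0,12,0.9,0,0,0,12,0.9,0,0,0,12,0.9,0,0,0,12,0.9,0,0]}}

```text
clock: 21.33
position: [0.5532, -0.2236, 0.0428]
tool_rot: [-1.57, -0.0, -1.494]
force: [-2.5, -0.9, 1.3]
grip_width: 0.0002
```

Call:
{"name": "drive_tool", "arguments": {"steps": [0,12,0.9,0,0,0,12,0.9,0,0,0,8,0.6,0,0,0,6,0.5,0,0,0,3,0.2,0,0]}}

```text
clock: 21.75
position: [0.5937, -0.2202, 0.0423]
tool_rot: [-1.57, 0.0, -1.494]
force: [-2.5, 0.3, 2.6]
grip_width: -0.0001
```

Call:
{"name": "drive_tool", "arguments": {"steps": [0,2,0.1,0,0,0,2,0.1,0,0,0,1,0.1,0,0,0,1,0,0,0,0,0,0,0,0]}}

```text
clock: 22.17
position: [0.5987, -0.2203, 0.042]
tool_rot: [-1.571, 0.0, -1.495]
force: [-1.6, 1.2, 0.2]
grip_width: -0.0004
```

Call:
{"name": "drive_tool", "arguments": {"steps": [0,1,0,0,0,0,0.5,0,0,0,0,0.5,0,0,0,0,0.5,0,0,0,0,0,0,0,0]}}

```text
clock: 22.58
position: [0.6013, -0.2203, 0.042]
tool_rot: [-1.571, 0.0, -1.494]
force: [-1.4, 1.3, 0.2]
grip_width: 0.0002
```

Call:
{"name": "drive_tool", "arguments": {"steps": [0,0.5,0,0,0,0,0.5,0,0,0,0,0.5,0,0,0,0,0.5,0,0,0,0,0,0,0,0]}}

```text
clock: 23.0
position: [0.6033, -0.2203, 0.042]
tool_rot: [-1.571, -0.0, -1.494]
force: [-0.8, 1.3, -0.5]
grip_width: -0.0003
```

Call:
{"name": "drive_tool", "arguments": {"steps": [0,0.5,0,0,0,0,0.5,0,0,0,0,0.5,0,0,0,0,0,0,0,0,0,0,0,0,0]}}

```text
clock: 23.42
position: [0.6045, -0.2203, 0.0419]
tool_rot: [-1.571, 0.0, -1.495]
force: [-4.4, 1.7, 1.5]
grip_width: 0.0002
```

Call:
{"name": "drive_tool", "arguments": {"steps": [0,0.5,0,0,0,0,0.5,0,0,0,0,0.5,0,0,0,0,0.3,0,0,0,0,0,0,0,0]}}

```text
clock: 23.83
position: [0.6047, -0.2203, 0.0418]
tool_rot: [-1.574, 0.001, -1.495]
force: [-16.1, 3.1, 8.7]
grip_width: 0.0001
```

That's the hard stop at 16 N, so the drawer is shut. I'm backing off, lifting clear and doing a final check.

Call:
{"name": "drive_tool", "arguments": {"steps": [0,-5,0,0,0,0,-15,-1,0,0,0,-20,-1,0,0,0,-20,-1,0,0,0,-10,0,10,0]}}

```text
clock: 24.25
position: [0.534, -0.2237, 0.0509]
tool_rot: [-1.573, 0.0, -1.495]
force: [0.6, -0.4, 0.9]
grip_width: -0.0001
```

Call:
{"name": "drive_tool", "arguments": {"steps": [0,0,0,30,0,0,0,0,36,0,0,0,0,36,0,0,0,0,36,0,0,0,0,36,0]}}

```text
clock: 24.67
position: [0.5367, -0.2235, 0.2282]
tool_rot: [-1.569, -0.001, -1.495]
force: [0.1, -0.8, 0.4]
grip_width: 0.0001
```

Call:
{"name": "drive_tool", "arguments": {"steps": [0,-10,-30,20,0,0,-10,-30,0,0,0,-10,-30,0,0,0,0,-20,0,0,0,0,0,0,0]}}

```text
clock: 25.08
position: [0.5052, -0.3384, 0.2464]
tool_rot: [-1.57, -0.003, -1.5]
force: [-0.2, -0.5, -0.5]
grip_width: 0.0001
```

```bash
python3 - <<'E'
from h import *
o=monitor.observe();print(o['position'],o['force'],o['clock'])
d=snap('scene','scene6'); s2=snap('side','side6')
a=cv2.resize(d['frame'][130:380,110:443],(400,300),interpolation=cv2.INTER_CUBIC)
b=cv2.resize(s2['frame'],(400,300),interpolation=cv2.INTER_AREA)
cc=cv2.resize(s2['frame'][120:216,200:328],(400,300),interpolation=cv2.INTER_CUBIC)
c0=cv2.resize(load('side0')['frame'][120:216,200:328],(400,300),interpolation=cv2.INTER_CUBIC)
cv2.imwrite('pics/v6.png',np.vstack([np.hstack([a,b]),np.hstack([c0,cc])])[:,:,::-1])
E
```

```text
[ 0.50522473 -0.33842939  0.24642228] [-0.22324059 -0.54312058 -0.47140841] 25.0833
```

View pics/v6.png

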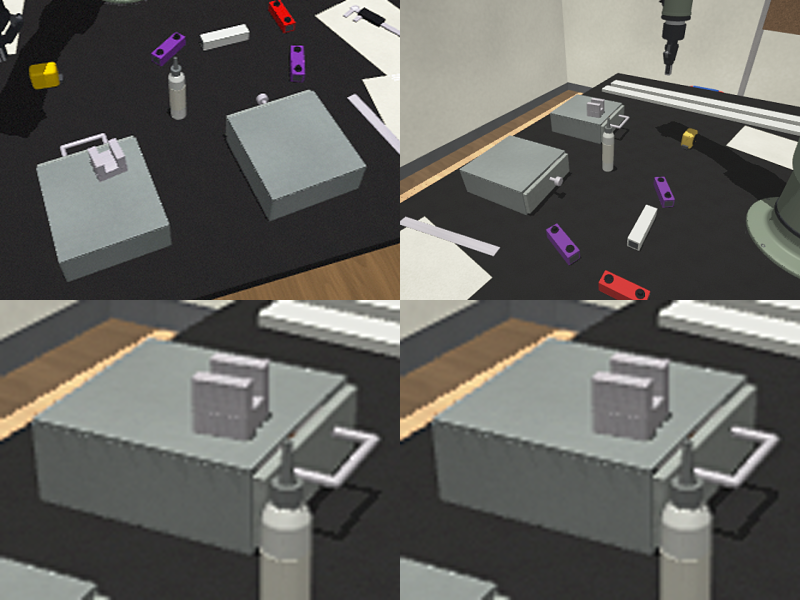

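The bar drawer looks as shut as it was at the start, the bystanders haven't moved, and the robot touches nothing. Handing in.

```bash
python3 -c "
from h import *
print(workorder.job_done())"
```

```text
the job is handed in; nothing more can be done
None
```

The job is done and handed in at about 25 s of the 72 s allowed; no verdict was reported.

- **Pin:** I pushed it down with closed fingertips to a hard stop at 29 N. The tool was then 47.0 mm above the bench, against about 47.5 mm expected for a fully home pin. I didn't measure the pin's height separately afterwards. In the wrist picture of the bay both rivets looked set.
- **Drawer open:** I pulled it about 137 mm, to its stop.
- **Sample:** I carried it above the cleaner and lowered it until it touched the bay floor (13 N), then let go. The wrist picture showed it flat, lengthways and rivets up in the left bay, clear of the walls.
- **Drawer shut:** I pushed on the handle until it hit a hard stop at 16 N. The pushing finger ended about 3 mm farther in than I had estimated for shut. That could mean the drawer started slightly ajar, or it could be measurement error.
- **Last check:** The final pictures show the bar drawer shut as at the start and the knob drawer shut. The cleaner, tape, vee block, offcut and look-alikes appear unmoved, and the arm is clear of everything. No check failed.

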